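# Put the lathe tools away in the drawer

## Robot

A 6-joint arm with a two-finger parallel gripper is mounted at the origin on the work surface. World frame = base frame: x ahead of the robot, y to its left, z up, the work surface at z = 0. Lengths are in mm, angles in rad, forces in N, time in s.
With the tool pointing down it reaches from about 275 to 750 mm from the base axis. Payload 10.2 kg.
Tool frame: the origin (TCP) lies between the finger pads; the fingertips stand 17 mm ahead of it and the grasp point (between the pads) lies 2 mm behind it; z points along the fingers, y is the line along which they close (so a half turn about z gives the same grasp; the last joint's range is limited). The gripper opens to 85 mm and grips with 20 to 120 N. Pads are 22 mm wide; open, the fingers measure 114 mm over their backs; the gripper's body (76 mm by 85 mm) begins 54 mm behind the grasp point. The pads swing forward as they close: fully open they stand 13 mm farther back than shut.
Start: joints at [0.924, 0.313, 1.498, -0, 1.331, -0.223], TCP at [215.907, 478.555, 222.194] pointing down, gripper open.
Joint ranges: [-2.94, 2.94], [-0.97, 2.17], [0.19, 2.56], [-1.23, 4.37], [0.02, 3.11], [-2.88, 2.88]. Speed limits (rad/s): [2.39, 2.39, 3.01, 3.14, 3.14, 3.14].

## Interface

Orientations are given as a unit quaternion [w, x, y, z].
In Python, from rig import * gives the robot as it stands.
- The arm moves only by the tool step_arm, never from a script. Its argument "commands" is text: rows parted by semicolons, each of 7 numbers parted by spaces: the opening, from 0 (shut) to 1 (fully open), then the shift along the tool's x, y, z in cm, then the turn, a rotation vector about the tool's x, y, z in rad. In form: hand x y z rx ry rz; .... A call has 1 to 20 rows; each row is the pose to reach, as a shift and turn from the pose commanded when the call began, along the tool's axes at that moment; what a row does not reach only later rows make up. A row lasts 1/12 s, in which the tool goes at most 41.7 mm and 7.16 degrees, less where a joint would pass 70% of its speed; a pose out of reach is approached as far as the arm can. A call with a gripper value outside its range is refused whole. The fingers move at their own pace and stop on an object; "newtons" is the grip in N (left out, the last holds). Time passes only in rows, so rows that repeat a pose let the fingers close. It gives the time, the measured TCP pose, the force, the opening and the grip force at its end, in the units of the state.
- sense(): the state, without advancing time (a new reading comes with each control period).
- capture(name): name is "scene" or "top"; returns the picture (400x640x3 uint8, red, green, blue); there is no depth.
- camera_model(name): a dict with "mtx" (3x3 intrinsics, pixels), "k1" (the pictures are not rectified: a ray, as slopes to the right and down, at radius r is drawn at 1 + k1 r^2 times it, then the intrinsics apply), "eye" and "rotation" of the camera in the world. Camera axes: x right, y down, z forward; pixel columns grow to the right and rows downward; lengths in mm; the calibration is good to about 2 mm. A picture is of the moment at which its call begins. camera_model takes no time and is no camera call.
- finish_job(): hands the job in; it is judged then, once.
Trained networks look in the newest picture that a camera, given by its name, has taken for a name from the list of things; names that differ only in an ending like _2 or _b are one class to them, and where a whole thing is asked for, a point or a joint stands for the part that bears it (a point fixed in the world has none). Each returns a list of dicts, best first, with "score" (0 to 1); they miss things now and then, are a little off and sometimes report something else, mostly with a low value. They report only what shows in the picture. A call takes as long as a camera call. They do not tell look-alikes from the thing itself.
- search_frame(camera, label): "rect" ([centre column, centre row, width, height] in pixels, round what is visible of it).
- trace(camera, label): "mask" (400x640 bool, what is visible of it) and "rect" ([centre column, centre row, width, height] in pixels, round what is visible of it).
- spot_point(camera, label): "xy" ([column, row] in pixels: a listed point, or the origin of a listed thing).
The state is a dict: "time_s": time; "joints": joint angles; "dq": joint speeds; "tau": joint torques, N m; "eef_pos": TCP position; "ee_rot": TCP orientation; "force": force on the tool from outside, world axes, zero at the start; "wrist_torque": the same for the moment, N m; "grip_width": opening from 0.0 (shut) to 1.0 (fully open); "grip_force": force on a finger pad.
Only numpy, scipy, OpenCV 4.12 (cv2) and the standard library are available. Lean on these libraries where they do the work, as an engineer would, in place of code of your own. Each camera call takes 0.05 s, during which the arm holds its last target. There are 200 camera calls.

## Task

Put the lathe tools away in the open drawer of the blue tool chest: lay the T-handled chuck key and the spanner in it and stand the collet chuck upright on its wide end, setting each down rather than dropping it. Then push the drawer fully shut, with the chuck still standing, and leave the other things on the bench where they are.

Things in the scene. Friction and masses are not known exactly. Their poses are not given: they have to be found in the camera images.
- key_center (a point): Lathe chuck key lying flat: dark steel square shaft 18 mm wide and 18 mm high, with a smaller 12 mm square tip, and a cross bar (12 mm thick, 80 mm long) across one end; 130 mm long overall, 250 g (may vary). The point is the balance point on the shaft's axis, 9 mm above the bottom. Its x runs along the shaft towards the tip (its end 75 mm ahead of the point); the cross bar lies 44 mm behind the point, along y. Grip the shaft across y.
- wrench_center (a point): Bright steel spanner lying flat, 150 mm long, ring at one end (36 mm wide), open jaw at the other (42 mm wide), handle 18 mm wide and 10 mm thick, ends 12 mm thick; 200 g (may vary). The point is the middle of the handle, 5 mm above the bottom. Its x runs along the handle towards the open jaw (75 mm each way).
- chuck_center (a point): Steel collet chuck standing on its wide nut: nut 50 mm in diameter and 25 mm high (with notches), collar 42 mm in diameter up to 35 mm, then a straight shank 25 mm in diameter up to 70 mm; 400 g (may vary). The point is on its axis, 35 mm above the bottom. Its z points up the shank.
- drawer_floor (a point): Point on the drawer's inner floor (18 mm above the table), on its middle line, 100 mm behind the inner face of the red front panel; it moves with the drawer. Its x points from the front panel into the chest (the way the drawer shuts), y to the left as seen looking that way, z up. The inside of the drawer runs from x = -100 to +150 mm and y = -142 to +142 mm; its side walls are 5 mm thick and rise 42 mm above the floor, and the chest's roof clears the floor by 82 mm.
- drawer_front (a point): Middle of the top edge of the outer face of the drawer's red front panel, 106 mm above the table; axes as for the drawer floor. The panel is 312 mm wide, 102 mm high and 15 mm thick. A steel bar handle, 120 mm long, lies along y 48 mm below this edge and stands 35 mm (to its axis) out of the face.
- drawer (a joint): How far the drawer is pulled out (m): 0 shut, 0.22 fully out. The chest (blue, 320 mm wide, 290 mm deep, 110 mm high, fixed to the bench) has its front face at the inner side of the panel when shut, so when the drawer is out by q the chest's front face lies at x = q - 100 mm as seen from the drawer floor point. It slides with about 3 N of drag and stays where it is left.
- oil: Bystander: yellow oil bottle, 56 mm in diameter, 150 mm high, standing; origin at its base.
- screwdriver: Bystander: screwdriver with orange handle, 170 mm long, 26 mm thick, lying; origin under its middle, x along it towards the tip.
- motor: Bystander: black finned electric motor, 84 mm in diameter, 120 mm high with its shaft, standing; origin at its base.
- meter: Bystander: yellow hand-held meter 160 x 80 x 35 mm with its knob 46 mm high, lying; origin under its middle.
- brush: Bystander: paint brush, wooden handle, 170 mm long, 20 mm high, lying; origin under its middle, x along it towards the bristles.
Things that resemble listed ones, but are neither listed nor needed, are in the scene too. Leave any red look-alike of the part that bears key_center alone.

How it is judged (in metres and radians):
At the end, for the whole second after the job is handed in: The chuck key, spanner and collet chuck are inside the drawer (their points within its walls and less than 60 mm above its floor), the chuck upright within 0.15 rad, and the drawer shut to within 8 mm (x of key_center in the frame of drawer_floor between -0.1 and 0.15 m and y of key_center in the frame of drawer_floor between -0.142 and 0.142 m and z of key_center in the frame of drawer_floor between 0 and 0.06 m and x of wrench_center in the frame of drawer_floor between -0.1 and 0.15 m and y of wrench_center in the frame of drawer_floor between -0.142 and 0.142 m and z of wrench_center in the frame of drawer_floor between 0 and 0.06 m and x of chuck_center in the frame of drawer_floor between -0.1 and 0.15 m and y of chuck_center in the frame of drawer_floor between -0.142 and 0.142 m and z of chuck_center in the frame of drawer_floor between 0 and 0.06 m and angle between chuck_center's own z axis and vertical below 0.15 rad and value of joint drawer below 0.008 m); the robot touches nothing.
It fails at once if a tool was dropped: moving faster than 0.8 m/s out of the fingers, as after a fall of over 30 mm ((contact force between the fingers and key below 0.1 N and linear speed of key above 0.8 m/s) or (contact force between the fingers and wrench below 0.1 N and linear speed of wrench above 0.8 m/s) or (contact force between the fingers and chuck below 0.1 N and linear speed of chuck above 0.8 m/s)).
It fails at once if a bystander was moved by more than 40 mm (distance of any of oil, screwdriver, motor, meter, brush from where it was at the start of the episode above 0.04 m).
It also fails if it takes over 72 s, if anything falls off the work surface, if the arm or the gripper's body presses on something with over 40 N, if the wrist force passes 120 N, or if a joint passes its speed limit or range.

## Working session

There is one attempt and no reset: what is moved stays moved. The work goes in short steps, Python scripts to look and compute and a tool call to move; the robot and the scene stay as the last step left them, time stands still between calls to the robot, and variables do not carry over. Pictures are saved under pics/ and viewed, at most 10 in all, crops included, and the job is handed in when it is done.

Besides the shell and the picture viewer there is one more tool, called as a command line: name --argument value ..., lists and objects as JSON in quotes. step_arm: Moves the arm, as the interface text tells. Its arguments: {"type":"object","properties":{"commands":{"type":"string"},"newtons":{"type":"number"}},"required":["commands"]}

```bash
mkdir -p pics; cat > h.py <<'E'
from rig import *
import numpy as np, cv2
def ray(cam,px):
    m=camera_model(cam);K=np.array(m["mtx"]);R=np.array(m["rotation"])
    p=np.array([(px[0]-K[0,2])/K[0,0],(px[1]-K[1,2])/K[1,1]]);u=p.copy()
    for _ in range(20): u=p/(1+m["k1"]*(u@u))
    return np.array(m["eye"],float),R@np.array([u[0],u[1],1])
def at(cam,px,z):
    e,d=ray(cam,px);return e+d*(z-e[2])/d[2]
def proj(cam,P):
    m=camera_model(cam);K=np.array(m["mtx"]);R=np.array(m["rotation"])
    c=R.T@(np.array(P,float)-np.array(m["eye"]));u=c[:2]/c[2];u=u*(1+m["k1"]*(u@u))
    return K[:2,:2]@u+K[:2,2]
def save(n,im): cv2.imwrite(f"pics/{n}.png",im[:,:,::-1])
E
python3 - <<'E'
from h import *
for c in("scene","top"):
    im=capture(c);save(c+"0",im)
    m=camera_model(c);print(c,m)
    for l,z in (("key_center",9),("wrench_center",5),("chuck_center",35),("drawer_floor",18),("drawer_front",106)):
        for r in spot_point(c,l)[:3]: print(l,r["score"],np.round(r["xy"],1),np.round(at(c,r["xy"],z)))
    for l in("oil","screwdriver","motor","meter","brush"):
        for r in spot_point(c,l)[:1]: print(l,r["score"],np.round(r["xy"]),np.round(at(c,r["xy"],0)))
print(sense())
E
```

```text
scene {'mtx': array([[490.05141642,   0.        , 316.19704185],
       [  0.        , 490.05141642, 195.84193519],
       [  0.        ,   0.        ,   1.        ]]), 'k1': -0.14266930668014435, 'eye': array([1753.4274403 , -395.2049312 ,  929.13619255]), 'rotation': array([-0.38217303,  0.68603699,  0.54061297, -0.30171947])}Traceback (most recent call last):
  File "<stdin>", line 6, in <module>
  File "h.py", line 9, in at
    e,d=ray(cam,px);return e+d*(z-e[2])/d[2]
        ~~~^^^^^^^^
  File "h.py", line 7, in ray
    return np.array(m["eye"],float),R@np.array([u[0],u[1],1])
                                    ~^~~~~~~~~~~~~~~~~~~~~~~~
ValueError: matmul: Input operand 1 has a mismatch in its core dimension 0, with gufunc signature (n?,k),(k,m?)->(n?,m?) (size 3 is different from 4)
```

```bash
sed -i 's/R=np.array(m\["rotation"\])/R=Q(m["rotation"])/; s/^import numpy.*/&\nfrom scipy.spatial.transform import Rotation\ndef Q(q): return Rotation.from_quat(np.roll(q,-1)).as_matrix()/' h.py
python3 - <<'E'
from h import *
for c in("scene","top"):
    im=capture(c);save(c+"0",im)
    m=camera_model(c);print(c,m["eye"],m["mtx"][0,0])
    for l,z in (("key_center",9),("wrench_center",5),("chuck_center",35),("drawer_floor",18),("drawer_front",106)):
        for r in spot_point(c,l)[:3]: print(l,r["score"],np.round(r["xy"],1),np.round(at(c,r["xy"],z)))
    for l in("oil","screwdriver","motor","meter","brush"):
        for r in spot_point(c,l)[:1]: print(l,r["score"],np.round(r["xy"]),np.round(at(c,r["xy"],0)))
print(sense())
E
```

```text
scene [1753.4274403  -395.2049312   929.13619255] 490.05141642260435
key_center 0.73 [320.6 217.3] [442. -66.   9.]
key_center 0.57 [226.5 197.7] [ 243. -362.    9.]
key_center 0.19 [239.1 227.5] [ 437. -337.    9.]
wrench_center 0.58 [286.2 239.7] [ 532. -200.    5.]
chuck_center 0.5 [242.2 226.3] [ 470. -329.   35.]
drawer_front 0.61 [394.3 171.6] [366. 217. 106.]
oil 0.85 [344. 261.] [670. -50.  -0.]
screwdriver 0.52 [273. 214.] [ 373. -215.    0.]
motor 0.85 [219. 280.] [ 672. -419.    0.]
meter 0.9 [180. 243.] [ 466. -529.    0.]
brush 0.77 [296. 278.] [ 710. -205.    0.]
top [ 299.86538876  -86.12219195 1376.75256573] 472.6799516857178
key_center 0.77 [429.5 285.8] [ 241. -372.    9.]
key_center 0.75 [318.2 209.6] [462. -56.   9.]
key_center 0.48 [435.6 141. ] [ 665. -406.    9.]
wrench_center 0.27 [483.2 209.2] [ 460. -539.    5.]
wrench_center 0.19 [368.9 128.9] [ 705. -208.    5.]
chuck_center 0.72 [418.2 202.4] [ 478. -342.   35.]
drawer_floor 0.56 [208.2 207.9] [468. 266.  18.]
drawer_front 0.98 [213.2 243.1] [361. 227. 106.]
oil 0.96 [316. 142.] [666. -51.   0.]
screwdriv
[... 160 characters left out ...]
.    0.]
{'time_s': 1.2, 'joints': array([ 9.23598069e-01,  3.12909397e-01,  1.49768473e+00, -3.03035494e-05,
        1.33099787e+00, -2.23409567e-01]), 'dq': array([-0.00064972, -0.00197425,  0.00065476,  0.00088246,  0.00215579,
        0.0012831 ]), 'tau': array([ 8.09605845e-04, -4.12184393e+01, -2.59898561e+01, -1.48067970e-04,
        5.73703728e-04,  1.51082099e-05]), 'eef_pos': array([215.91845469, 478.55560725, 222.19512097]), 'ee_rot': array([ 1.34845015e-05,  2.10308735e-01,  9.77635022e-01, -5.90785098e-06]), 'force': array([-0.44065163, -0.77980017,  0.51177102]), 'wrist_torque': array([-0.02182975,  0.00013938,  0.00771115]), 'grip_force': 0.0, 'grip_width': 1.0021311996027114}
```

View pics/top0.png

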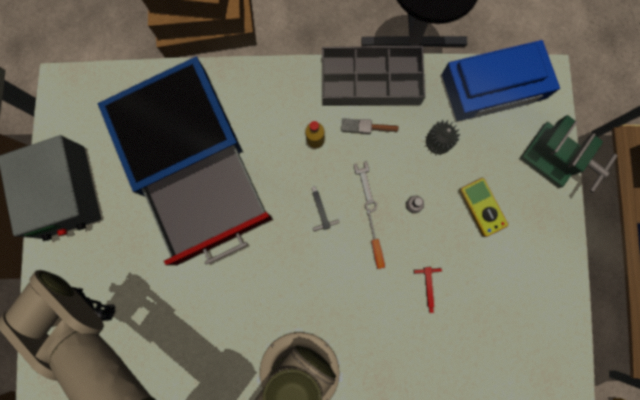

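View pics/scene0.png

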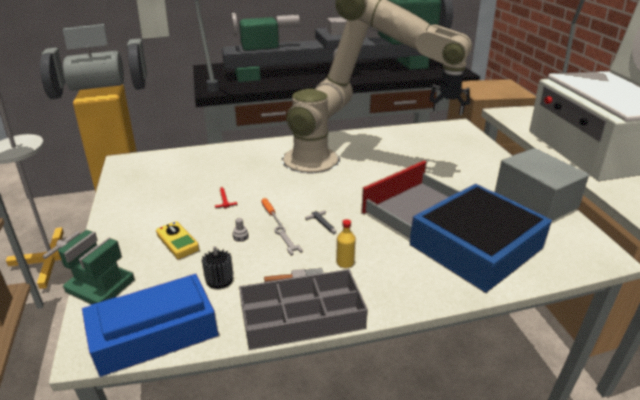

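Two key candidates in the top view: the dark key at (320,208) and the red one at (430,287). The dark steel one fits and the red one is the look-alike to leave alone. There is one spanner, at (366,187), and one chuck, at (416,204). I'll confirm with an enlarged crop and measure the axes.

```bash
python3 - <<'E'
from h import *
im=capture("top")
save("crop1",cv2.resize(im[140:275,290:450],None,fx=4.5,fy=4,interpolation=cv2.INTER_CUBIC) if 0 else cv2.resize(im[145:275,290:450],None,fx=4.5,fy=4.5,interpolation=cv2.INTER_CUBIC))
for l,z in(("key_center",9),("wrench_center",6),("chuck_center",35)):
    for r in trace("top",l)[:3]:
        ys,xs=np.nonzero(r["mask"]); P=np.array([at("top",(x,y),z)[:2] for x,y in zip(xs,ys)])
        c=P.mean(0);w,v=np.linalg.eigh(np.cov((P-c).T));a=v[:,1];s=(P-c)@a
        print(l,r["score"],np.round(r["rect"]),np.round(c),"axis",np.round(a,3),"ends",np.round(c+a*s.min()),np.round(c+a*s.max()))
# red panel
h=cv2.cvtColor(im,cv2.COLOR_RGB2HSV);m=((h[...,0]<8)|(h[...,0]>172))&(h[...,1]>150)&(h[...,2]>60)
m[:, :150]=0;m[:,290:]=0;m[:190]=0
rc=cv2.minAreaRect(np.argwhere(m)[:,::-1].astype(np.float32));print(rc)
for p in cv2.boxPoints(rc): print(np.round(p,1),np.round(at("top",p,106)))
for r in spot_point("top","drawer_front")[:1]: print(np.round(at("top",r["xy"],106)))
for r in trace("top","drawer_floor")[:1]: print(r["score"],np.round(r["rect"]))
E
```

```text
key_center 0.95 [427. 290.  30.  52.] [ 247. -370.] axis [-0.998 -0.056] ends [ 297. -367.] [ 167. -375.]
key_center 0.56 [324. 209.  25.  48.] [452. -68.] axis [-0.947 -0.321] ends [528. -42.] [406. -83.]
wrench_center 0.67 [367. 187.  22.  48.] [ 528. -197.] axis [-0.977 -0.214] ends [ 600. -181.] [ 457. -213.]
chuck_center 0.68 [416. 207.  14.  14.] [ 471. -332.] axis [-0.592  0.806] ends [ 487. -354.] [ 456. -311.]
chuck_center 0.44 [376. 249.  12.  42.] [ 334. -222.] axis [-0.977 -0.213] ends [ 399. -208.] [ 294. -231.]
((216.15530395507812, 238.27114868164062), (5.802614212036133, 113.63352966308594), 64.68711853027344)
[163.6 259.9] [315. 363. 106.]
[266.3 211.4] [447.  83. 106.]
[268.8 216.6] [432.  76. 106.]
[166.  265.2] [301. 356. 106.]
[366. 228. 106.]
0.61 [207. 207. 136. 120.]
```

View pics/crop1.png

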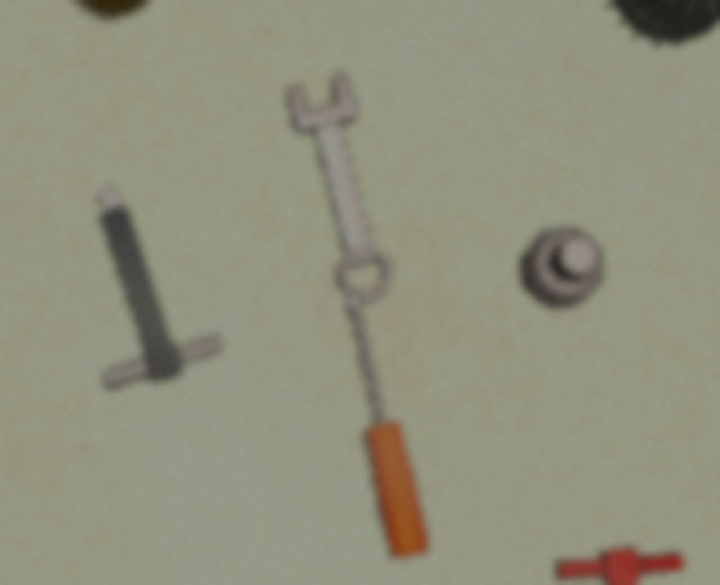

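The crop confirms the dark key at crop (140,290), the spanner with its jaw up and its ring beside the screwdriver tip at (362,278), and the chuck at (560,270). Next I'll work out the first move.

```bash
cat >> h.py <<'E'
def go(p,yaw,s=None):
    """tool shift (cm) and rz to world TCP p with tool-y line at world angle yaw (deg)"""
    s=s or sense();R=Q(s["ee_rot"])
    d=R.T@(np.array(p)-s["eef_pos"])/10
    y=np.degrees(np.arctan2(R[1,1],R[0,1]));t=(yaw-y+90)%180-90
    T=Rotation.from_euler("z",t,degrees=True).as_matrix()@np.column_stack([R[:,0]*[1,1,0],R[:,1]*[1,1,0],[0,0,-1]])
    w=Rotation.from_matrix(R.T@T).as_rotvec()
    print("to",np.round(p),"shift cm",np.round(d,2),"rot",np.round(w,3),"rows>=",int(np.ceil(max(np.linalg.norm(d)/4.17,abs(np.degrees(w[2]))/7.16))),"j6",np.round(s["joints"][5],2))
A=np.radians(25.1);DX=np.array([np.cos(A),np.sin(A),0]);DY=np.array([-np.sin(A),np.cos(A),0]);D0=np.array([468,269,18.])
def dr(x,y,z): return D0+x*DX+y*DY+[0,0,z]
E
python3 - <<'E'
from h import *
c=lambda x,y:(290+x/4.5-.4,145+y/4.5-.4)
t=at("top",c(108,187),9);b=at("top",c(162,362),9);u=(t-b)/np.linalg.norm(t-b);print("key",t,b,np.linalg.norm(t-b),t-75*u,np.degrees(np.arctan2(u[1],u[0])))
t=at("top",c(322,105),6);b=at("top",c(362,278),6);u=(t-b)/np.linalg.norm(t-b);print("wr",t,b,(t+b)/2,np.degrees(np.arctan2(u[1],u[0])))
print("chuck",at("top",c(560,272),15),at("top",c(579,250),70))
k=np.array([457,-63,0.])
go(k+[0,0,120],107)
# chest front edge (top z=110)
for p in((135,189),(238,150)): print("chest",((at("top",p,110)-D0)@DX,(at("top",p,110)-D0)@DY))
E
```

```text
key [531.41180955 -42.32399893   9.        ] [416.79788898 -76.80561816   9.        ] 119.68848253975743 [459.59166562 -63.93110253   9.        ] 16.743923697203922
wr [ 585.39766308 -182.94417881    6.        ] [ 470.76887532 -206.86041965    6.        ] [ 528.0832692  -194.90229923    6.        ] 11.785171085854746
chuck [ 472.5629989  -333.92962456   15.        ] [ 479.2386718  -336.18772306   70.        ]
to [457. -63. 120.] shift cm [-44.25 -39.45  10.22] rot [-0.     0.    -0.721] rows>= 15 j6 -0.22
chest (np.float64(116.04259198021192), np.float64(146.8969949381246))
chest (np.float64(90.8370204810484), np.float64(-158.87162710740478))
```

step_arm --commands "0.7 -44.2 -39.4 10 0 0 -0.72;0.7 -44.2 -39.4 10 0 0 -0.72;0.7 -44.2 -39.4 10 0 0 -0.72;0.7 -44.2 -39.4 10 0 0 -0.72;0.7 -44.2 -39.4 10 0 0 -0.72;0.7 -44.2 -39.4 10 0 0 -0.72;0.7 -44.2 -39.4 10 0 0 -0.72;0.7 -44.2 -39.4 10 0 0 -0.72;0.7 -44.2 -39.4 10 0 0 -0.72;0.7 -44.2 -39.4 10 0 0 -0.72;0.7 -44.2 -39.4 10 0 0 -0.72;0.7 -44.2 -39.4 10 0 0 -0.72;0.7 -44.2 -39.4 10 0 0 -0.72;0.7 -44.2 -39.4 10 0 0 -0.72;0.7 -44.2 -39.4 10 0 0 -0.72;0.7 -44.2 -39.4 10 0 0 -0.72;0.7 -44.2 -39.4 10 0 0 -0.72;0.7 -44.2 -39.4 10 0 0 -0.72;0.7 -44.2 -39.4 10 0 0 -0.72" --newtons 40

```text
time_s: 3.08
eef_pos: [456.4, -61.2, 122.4]
ee_rot: [-0.0, -0.148, 0.989, 0.0]
force: [-0.2, -0.2, -0.3]
grip_width: 0.698
grip_force: 0.0
```

step_arm --commands "0.7 0 0 4 0 0 0;0.7 0 0 8 0 0 0;0.7 0 0 10.1 0 0 0;0.7 0 0 10.1 0 0 0;0.7 0 0 10.1 0 0 0;0.7 0 0 10.1 0 0 0;0 0 0 10.1 0 0 0;0 0 0 10.1 0 0 0;0 0 0 10.1 0 0 0;0 0 0 10.1 0 0 0;0 0 0 10.1 0 0 0;0 0 0 10.1 0 0 0;0 0 0 10.1 0 0 0" --newtons 50

```text
time_s: 4.17
eef_pos: [456.8, -62.4, 21.2]
ee_rot: [-0.0, -0.148, 0.989, -0.0]
force: [-0.5, 1.0, 0.2]
grip_width: 0.002
grip_force: 0.0
```

```bash
python3 - <<'E'
from h import *
s=sense();print(s["grip_width"],s["grip_force"],s["eef_pos"])
go(dr(0,75,160),114)
im=capture("top");save("crop2",cv2.resize(im[40:280,90:330],(600,600),interpolation=cv2.INTER_CUBIC))
E
```

```text
0.002042895530177985 0.0 [456.77180951 -62.37802702  21.22193026]
to [436. 337. 178.] shift cm [ -9.68  38.79 -15.68] rot [-0.    -0.    -0.123] rows>= 11 j6 -2.26
```

View pics/crop2.png

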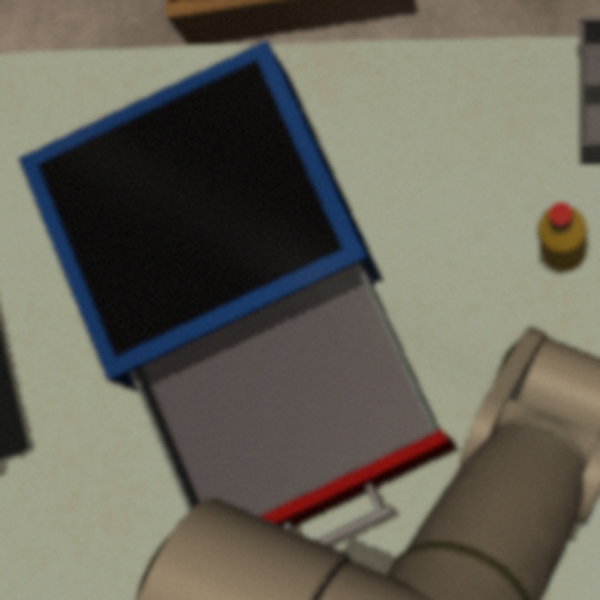

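```bash
python3 - <<'E'
from h import *
im=capture("scene");save("crop3",cv2.resize(im[150:290,200:400],(800,560),interpolation=cv2.INTER_CUBIC))
for r in spot_point("scene","key_center")[:3]: print(r["score"],np.round(r["xy"]),np.round(at("scene",r["xy"],9)))
print(proj("scene",[456.8,-62.4,21]))
E
```

```text
0.64 [321. 220.] [456. -67.   9.]
0.58 [226. 200.] [ 256. -366.    9.]
[322.76579018 216.65076301]
```

View pics/crop3.png

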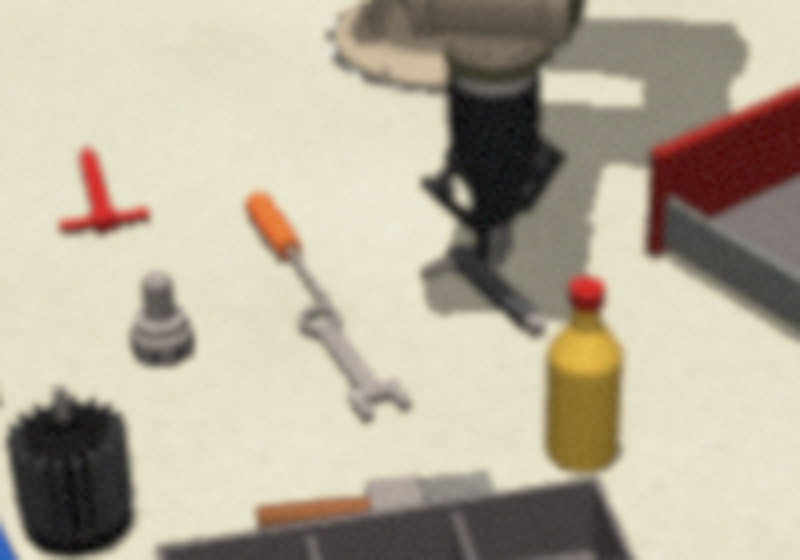

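```bash
python3 - <<'E'
from h import *
im=capture("scene");o=cv2.imread("pics/scene0.png")[:,:,::-1]
f=lambda a:cv2.resize(a[190:240,298:348],(400,400),interpolation=cv2.INTER_CUBIC)
n=f(im).copy()
for z in(4,18,21):
    for q in([456.8,-62.4,z],):
        p=(proj("scene",q)-[298,190])*8+4;cv2.circle(n,tuple(int(v) for v in p),3,(255,0,255) if z==4 else (0,255,0),-1)
save("cmp",np.hstack([f(o),n]))
s=sense();print(s["grip_width"],s["joints"])
E
```

```text
0.0011760176207593117 [-3.90701109e-01  4.57152712e-01  1.90264295e+00  7.38933840e-06
  7.81914614e-01 -2.25770094e+00]
```

View pics/cmp.png

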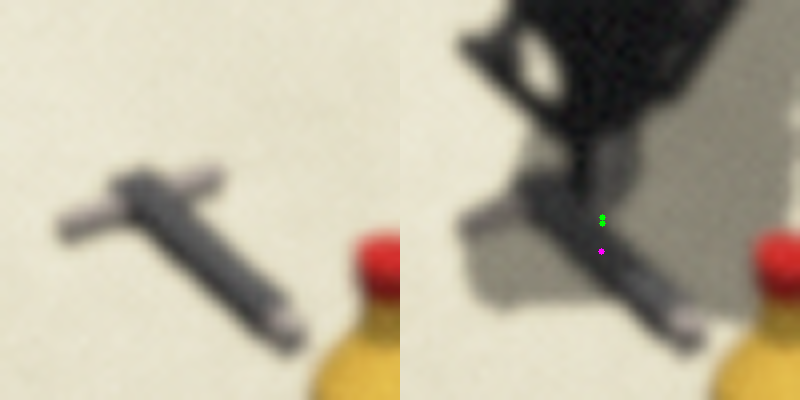

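step_arm --commands "0 0 0 -2 0 0 0;0 0 0 -4 0 0 0;0.7 0 0 -4 0 0 0;0.7 0 0 -4 0 0 0;0.7 0 0 -4 0 0 0;0.7 0 0 -4 0 0 0;0.7 0 0 -4 0 0 0;0.7 0 0 -4 0 0 0"

```text
time_s: 5.03
eef_pos: [456.5, -62.2, 60.7]
ee_rot: [-0.0, -0.148, 0.989, 0.0]
force: [0.2, -0.3, 0.6]
grip_width: 0.698
grip_force: 0.0
```

```bash
python3 - <<'E'
from h import *
im=capture("scene")
f=lambda a:cv2.resize(a[170:245,285:360],(600,600),interpolation=cv2.INTER_CUBIC)
n=f(im).copy();s=sense();R=Q(s["ee_rot"]);print(s["eef_pos"])
for v,c in(([0,0,0],(0,255,0)),([0,30,0],(255,0,255)),([0,-30,0],(255,0,255)),([0,0,-52],(0,255,255)),([0,0,17],(255,255,0))):
    p=(proj("scene",s["eef_pos"]+R@v)-[285,170])*8+4;cv2.circle(n,tuple(int(v) for v in p),4,c,-1)
save("c4",n)
E
```

```text
[456.59244672 -62.26463046  60.7894229 ]
```

View pics/c4.png

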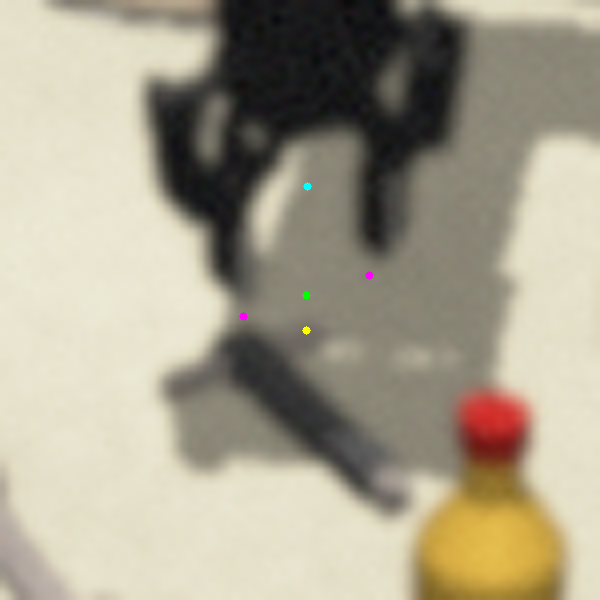

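The view shows the fingertips about 20 mm higher than the stated tool geometry puts them. They closed just above the key, which hasn't moved. I'll go lower and watch the force.

step_arm --commands "0.7 0 0 3 0 0 0;0.7 0 0 4.5 0 0 0;0.7 0 0 5.2 0 0 0;0.7 0 0 5.2 0 0 0;0.7 0 0 5.2 0 0 0;0.7 0 0 5.2 0 0 0"

```text
time_s: 5.58
eef_pos: [457.4, -62.6, 10.0]
ee_rot: [0.001, -0.148, 0.989, -0.0]
force: [0.4, 0.8, 1.1]
grip_width: 0.698
grip_force: 0.0
```

step_arm --commands "0 0 0 0 0 0 0;0 0 0 0 0 0 0;0 0 0 0 0 0 0;0 0 0 0 0 0 0;0 0 0 0 0 0 0;0 0 0 0 0 0 0;0 0 0 0 0 0 0" --newtons 50

```text
time_s: 6.17
eef_pos: [456.8, -62.3, 9.2]
ee_rot: [-0.0, -0.148, 0.989, 0.0]
force: [-0.0, -0.2, 0.4]
grip_width: -0.005
grip_force: 0.0
```

step_arm --commands "0.7 0 0 0 0 0 0;0.7 0 0 0 0 0 0;0.7 0 0 0 0 0 0;0.7 0 0 0.5 0 0 0;0.7 0 0 0.9 0 0 0;0.7 0 0 1.3 0 0 0;0.7 0 0 1.3 0 0 0;0.7 0 0 1.3 0 0 0"

```text
time_s: 6.83
eef_pos: [456.6, -62.3, -4.2]
ee_rot: [-0.0, -0.148, 0.989, 0.0]
force: [-1.0, -1.0, 0.3]
grip_width: 0.7
grip_force: 0.0
```

step_arm --commands "0 0 0 0 0 0 0;0 0 0 0 0 0 0;0 0 0 0 0 0 0;0 0 0 0 0 0 0;0 0 0 0 0 0 0;0 0 0 0 0 0 0;0 0 0 0 0 0 0" --newtons 50

```text
time_s: 7.42
eef_pos: [457.2, -62.6, -3.3]
ee_rot: [0.0, -0.148, 0.989, -0.0]
force: [-0.7, -1.3, 6.1]
grip_width: 0.191
grip_force: 49.8
```

Gripped: width 0.19 is about 16 mm, at 50 N. The offset is only in z, so the key is on its support when nominal z is about -3 + support height. Now for the drawer placing pose.

```bash
sed -i 's/A=np.radians(25.1)/A=np.radians(24.2)/' h.py; python3 - <<'E'
from h import *
c=lambda x,y:(90+x/2.5-.3,40+y/2.5-.3)
for p,z in(((403,350),60),((155,385),60),((152,420),60),((238,318),110),((450,437),106),((437,432),106),((357,472),106),((372,485),58),((395,512),58)):
    v=at("top",c(*p),z)-D0;print(p,np.round([v@DX,v@DY]))
go(dr(0,75,0)*[1,1,0]+[0,0,140],114.2)
E
```

```text
(403, 350) [  13. -153.]
(155, 385) [ 96. 124.]
(152, 420) [ 60. 142.]
(238, 318) [112.  -4.]
(450, 437) [-107. -166.]
(437, 432) [ -96. -155.]
(357, 472) [-100.  -58.]
(372, 485) [-113.  -60.]
(395, 512) [-152.  -72.]
to [437. 337. 140.] shift cm [ -9.79  38.83 -14.36] rot [-0.001  0.001 -0.126] rows>= 11 j6 -2.26
```

step_arm --commands "0 0 0 -4 0 0 0;0 0 0 -8 0 0 0;0 0 0 -12 0 0 0;0 0 0 -14.3 0 0 0;0 -9.9 37.9 -14.3 0 0 -0.126;0 -9.9 37.9 -14.3 0 0 -0.126;0 -9.9 37.9 -14.3 0 0 -0.126;0 -9.9 37.9 -14.3 0 0 -0.126;0 -9.9 37.9 -14.3 0 0 -0.126;0 -9.9 37.9 -14.3 0 0 -0.126;0 -9.9 37.9 -14.3 0 0 -0.126;0 -9.9 37.9 -14.3 0 0 -0.126;0 -9.9 37.9 -14.3 0 0 -0.126;0 -9.9 37.9 -14.3 0 0 -0.126;0 -9.9 37.9 -14.3 0 0 -0.126;0 -9.9 37.9 -14.3 0 0 -0.126;0 -9.9 37.9 -14.3 0 0 -0.126"

```text
time_s: 8.83
eef_pos: [440.6, 328.3, 138.7]
ee_rot: [-0.001, -0.209, 0.978, -0.0]
force: [-0.6, -0.2, -4.2]
grip_width: 0.195
grip_force: 50.4
```

```bash
sed -i 's/D0=np.array(.*)/D0=np.array([472,261,18.])/' h.py; python3 - <<'E'
from h import *
s=sense();v=s["eef_pos"]-D0;print(s["grip_width"],s["grip_force"],s["force"],s["eef_pos"],v@DX,v@DY)
go(dr(0,75,0)*[1,1,0]+[0,0,18],114.2)
im=capture("scene");save("c5",cv2.resize(im[110:270,340:560],(770,560),interpolation=cv2.INTER_CUBIC))
E
```

```text
0.19495222033217838 50.3553181886673 [-0.64889742 -0.18987513 -4.21912489] [440.58775563 328.27728662 138.68670375] -1.073230549738216 74.24156899774486
to [441. 329.  18.] shift cm [-0.12  0.08 12.07] rot [-0.    -0.001 -0.   ] rows>= 3 j6 -1.57
```

View pics/c5.png

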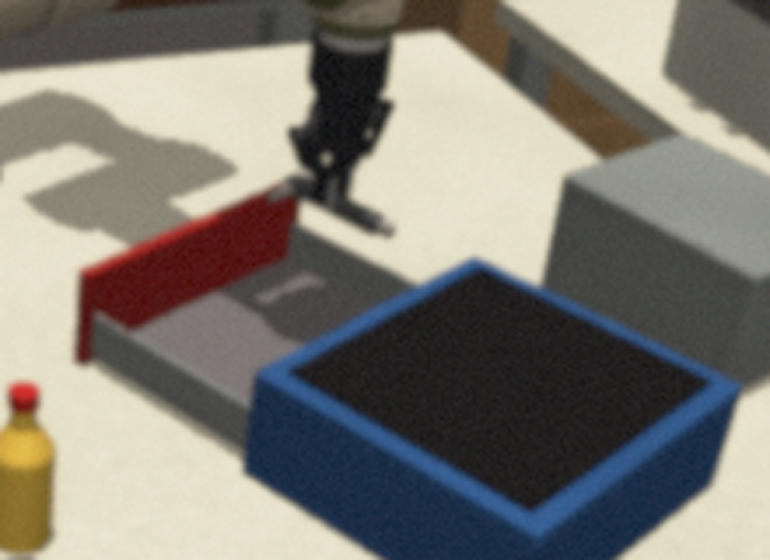

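The key is held, with its crossbar towards the panel and the drawer below it. Lowering.

step_arm --commands "0 0 0 4 0 0 0;0 0 0 8 0 0 0;0 0 0 10.5 0 0 0;0 0 0 11.5 0 0 0;0 0 0 12 0 0 0;0 0 0 12.2 0 0 0;0 0 0 12.3 0 0 0;0 0 0 12.3 0 0 0"

```text
time_s: 9.55
eef_pos: [441.7, 329.3, 17.6]
ee_rot: [0.001, -0.209, 0.978, 0.0]
force: [0.3, -0.5, -2.7]
grip_width: 0.196
grip_force: 50.3
```

step_arm --commands "0 0 0 0.1 0 0 0;0 0 0 0.2 0 0 0;0 0 0 0.25 0 0 0;0 0 0 0.25 0 0 0"

```text
time_s: 9.88
eef_pos: [441.3, 329.3, 14.7]
ee_rot: [0.001, -0.21, 0.978, 0.0]
force: [-1.0, -0.9, 5.3]
grip_width: 0.195
grip_force: 51.3
```

step_arm --commands "0.45 0 0 0 0 0 0;0.45 0 0 0 0 0 0;0.45 0 0 0 0 0 0;0.45 0 0 -1 0 0 0;0.45 0 0 -4 0 0 0;0.45 0 0 -8 0 0 0;0.45 0 0 -12 0 0 0;0.45 0 0 -13.5 0 0 0;0.45 0 0 -13.5 0 0 0"

```text
time_s: 10.63
eef_pos: [442.5, 329.9, 153.7]
ee_rot: [0.004, -0.21, 0.978, 0.001]
force: [0.3, -0.1, -0.2]
grip_width: 0.452
grip_force: 0.0
```

```bash
python3 - <<'E'
from h import *
s=sense();print(s["eef_pos"],s["grip_width"]);go([528.5,-196,80],102.5)
E
```

```text
[442.52843178 329.90070373 153.72706026] 0.4518143582629686
to [ 528. -196.   80.] shift cm [ 13.78 -51.49   7.25] rot [0.001 0.009 0.204] rows>= 13 j6 -1.56
```

step_arm --commands "0.6 13.8 -51.5 0 0 0 0.204;0.6 13.8 -51.5 0 0 0 0.204;0.6 13.8 -51.5 0 0 0 0.204;0.6 13.8 -51.5 0 0 0 0.204;0.6 13.8 -51.5 0 0 0 0.204;0.6 13.8 -51.5 0 0 0 0.204;0.6 13.8 -51.5 0 0 0 0.204;0.6 13.8 -51.5 3 0 0 0.204;0.6 13.8 -51.5 7 0 0 0.204;0.6 13.8 -51.5 7 0 0 0.204;0.6 13.8 -51.5 7 0 0 0.204;0.6 13.8 -51.5 7 0 0 0.204;0.6 13.8 -51.5 7 0 0 0.204;0.6 13.8 -51.5 7 0 0 0.204;0.6 13.8 -51.5 7 0 0 0.204;0.6 13.8 -51.5 7 0 0 0.204;0.6 13.8 -51.5 7 0 0 0.204"

```text
time_s: 12.05
eef_pos: [525.9, -196.0, 78.9]
ee_rot: [-0.0, -0.11, 0.994, 0.0]
force: [0.2, -0.2, 0.8]
grip_width: 0.603
grip_force: 0.0
```

```bash
python3 - <<'E'
from h import *
s=sense();go([528.5,-196,-2],102.5)
E
```

```text
to [ 528. -196.   -2.] shift cm [-0.25 -0.06  8.09] rot [ 0.    -0.     0.001] rows>= 2 j6 -2.36
```

step_arm --commands "0.6 0 0 4 0 0 0;0.6 0 0 7 0 0 0;0.6 0 0 8 0 0 0;0.6 0 0 8.1 0 0 0;0.6 0 0 8.1 0 0 0;0.6 0 0 8.1 0 0 0;0 0 0 8.1 0 0 0;0 0 0 8.1 0 0 0;0 0 0 8.1 0 0 0;0 0 0 8.1 0 0 0;0 0 0 8.1 0 0 0;0 0 0 8.1 0 0 0" --newtons 50

```text
time_s: 13.05
eef_pos: [526.5, -197.5, -1.1]
ee_rot: [0.001, -0.109, 0.994, -0.0]
force: [-1.7, 1.4, 6.2]
grip_width: 0.177
grip_force: 48.7
```

step_arm --commands "0 0 0 -2 0 0 0;0 0 0 -5 0 0 0;0 0 0 -9 0 0 0;0 0 0 -13 0 0 0;0 0 0 -14 0 0 0;0 -6.2 38.1 -14 0 0 -0.204;0 -6.2 38.1 -14 0 0 -0.204;0 -6.2 38.1 -14 0 0 -0.204;0 -6.2 38.1 -14 0 0 -0.204;0 -6.2 38.1 -14 0 0 -0.204;0 -6.2 38.1 -14 0 0 -0.204;0 -6.2 38.1 -14 0 0 -0.204;0 -6.2 38.1 -14 0 0 -0.204;0 -6.2 38.1 -14 0 0 -0.204;0 -6.2 38.1 -14 0 0 -0.204;0 -6.2 38.1 -14 0 0 -0.204;0 -6.2 38.1 -14 0 0 -0.204;0 -6.2 38.1 -14 0 0 -0.204;0 -6.2 38.1 -14 0 0 -0.204"

```text
time_s: 14.63
eef_pos: [504.3, 186.7, 137.6]
ee_rot: [-0.0, -0.209, 0.978, -0.0]
force: [-0.2, -0.7, -1.8]
grip_width: 0.176
grip_force: 49.1
```

```bash
python3 - <<'E'
from h import *
s=sense();v=s["eef_pos"]-D0;print(s["grip_width"],s["grip_force"],s["force"],v@DX,v@DY);go(dr(0,-80,0),114.2)
im=capture("scene");save("c6",cv2.resize(im[110:270,340:560],(770,560),interpolation=cv2.INTER_CUBIC))
E
```

```text
0.17591479637425805 49.142890982329845 [-0.24894996 -0.73683153 -1.77118751] -0.9950901936801397 -80.98305755152896
to [505. 188.  18.] shift cm [-0.1   0.1  11.96] rot [-0.    -0.    -0.002] rows>= 3 j6 -1.85
```

View pics/c6.png

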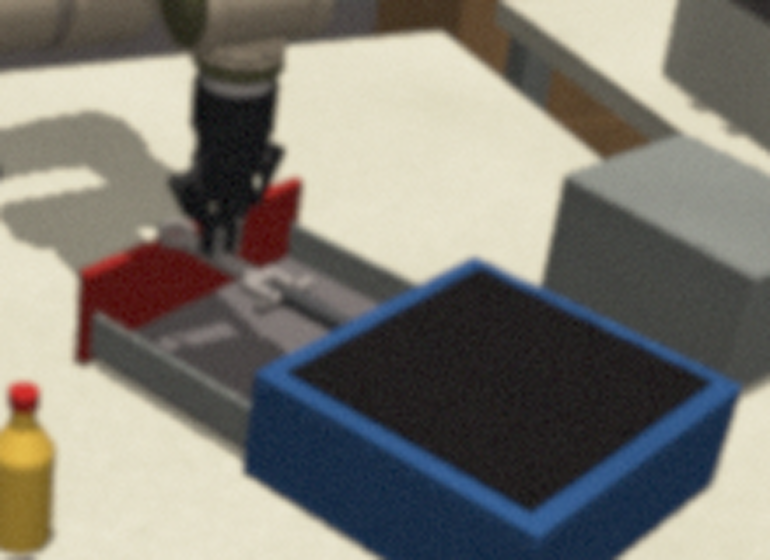

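The spanner is held, from ring (180,235) to jaw (265,285), and the key lies flat in the drawer at about (315,300). Lowering the spanner.

step_arm --commands "0 0 0 4 0 0 0;0 0 0 8 0 0 0;0 0 0 10.5 0 0 0;0 0 0 11.4 0 0 0;0 0 0 11.8 0 0 0;0 0 0 12 0 0 0;0 0 0 12.1 0 0 0;0 0 0 12.1 0 0 0"

```text
time_s: 15.35
eef_pos: [505.0, 188.1, 18.1]
ee_rot: [0.001, -0.209, 0.978, -0.0]
force: [-0.2, -0.0, -1.3]
grip_width: 0.169
grip_force: 49.2
```

step_arm --commands "0 0 0 0.1 0 0 0;0 0 0 0.2 0 0 0;0 0 0 0.2 0 0 0"

```text
time_s: 15.6
eef_pos: [505.4, 188.4, 16.8]
ee_rot: [0.002, -0.21, 0.978, -0.0]
force: [-1.9, -0.1, 9.5]
grip_width: 0.172
grip_force: 51.3
```

step_arm --commands "0.45 0 0 0 0 0 0;0.45 0 0 0 0 0 0;0.45 0 0 0 0 0 0;0.45 0 0 -1 0 0 0;0.45 0 0 -4 0 0 0;0.45 0 0 -8 0 0 0;0.45 0 0 -12 0 0 0;0.45 0 0 -13.5 0 0 0;0.45 0 0 -13.5 0 0 0"

```text
time_s: 16.35
eef_pos: [505.8, 188.4, 154.6]
ee_rot: [0.004, -0.21, 0.978, -0.0]
force: [0.6, 0.5, 0.4]
grip_width: 0.451
grip_force: 0.0
```

```bash
python3 - <<'E'
from h import *
s=sense();print(s["eef_pos"],s["grip_width"]);go([475,-335,120],24.3)
capture("top")
for r in trace("top","wrench_center")[:2]: print(r["score"],r["rect"])
E
```

```text
[505.8377487  188.44561228 154.6190691 ] 0.4509308516572616
to [ 475 -335  120] shift cm [ 24.3  -46.47   3.37] rot [0.004 0.008 1.569] rows>= 13 j6 -1.85
0.71 [239.3, 204.1, 12.2, 26.1]
```

step_arm --commands "0.8 24.3 -46.5 0 0 0 1.57;0.8 24.3 -46.5 0 0 0 1.57;0.8 24.3 -46.5 0 0 0 1.57;0.8 24.3 -46.5 0 0 0 1.57;0.8 24.3 -46.5 0 0 0 1.57;0.8 24.3 -46.5 0 0 0 1.57;0.8 24.3 -46.5 0 0 0 1.57;0.8 24.3 -46.5 0 0 0 1.57;0.8 24.3 -46.5 0 0 0 1.57;0.8 24.3 -46.5 0 0 0 1.57;0.8 24.3 -46.5 0 0 0 1.57;0.8 24.3 -46.5 2 0 0 1.57;0.8 24.3 -46.5 2 0 0 1.57;0.8 24.3 -46.5 2 0 0 1.57;0.8 24.3 -46.5 2 0 0 1.57;0.8 24.3 -46.5 2 0 0 1.57;0.8 24.3 -46.5 2 0 0 1.57"

```text
time_s: 17.87
eef_pos: [473.1, -334.4, 129.5]
ee_rot: [-0.0, 0.542, 0.84, 0.0]
force: [0.1, 0.2, 0.2]
grip_width: 0.802
grip_force: 0.0
```

```bash
python3 - <<'E'
from h import *
s=sense();print(s["eef_pos"]);go([475,-335,38],24.2)
capture("scene")
for r in trace("scene","chuck_center")[:2]:
    c,ro,w,hh=r["rect"];print(r["score"],r["rect"],at("scene",(c,ro),35))
print(proj("scene",[475,-335,35]))
E
```

```text
[ 473.08920401 -334.43855986  129.47000343]
to [ 475 -335   38] shift cm [-0.14  0.15  9.15] rot [-0.    -0.001  0.002] rows>= 3 j6 -1.24
0.82 [240.4, 229.1, 14.2, 25.3] [ 484.04308617 -335.89316715   35.        ]
[240.37840523 227.43642332]
```

step_arm --commands "0.8 -0.2 0.2 3 0 0 0;0.8 -0.2 0.2 6 0 0 0;0.8 -0.2 0.2 8 0 0 0;0.8 -0.2 0.2 9.1 0 0 0;0.8 -0.2 0.2 9.1 0 0 0;0.8 -0.2 0.2 9.1 0 0 0;0 -0.2 0.2 9.1 0 0 0;0 -0.2 0.2 9.1 0 0 0;0 -0.2 0.2 9.1 0 0 0;0 -0.2 0.2 9.1 0 0 0;0 -0.2 0.2 9.1 0 0 0;0 -0.2 0.2 9.1 0 0 0" --newtons 50

```text
time_s: 18.97
eef_pos: [475.8, -337.1, 39.7]
ee_rot: [0.001, 0.543, 0.84, -0.0]
force: [-2.9, 0.1, 6.8]
grip_width: 0.277
grip_force: 48.8
```

step_arm --commands "0 0 0 -2 0 0 0;0 0 0 -5 0 0 0;0 0 0 -9 0 0 0;0 0 0 -12 0 0 0;0 0 0 -13.5 0 0 0;0 53.7 24.3 -13.5 0 0 0;0 53.7 24.3 -13.5 0 0 0;0 53.7 24.3 -13.5 0 0 0;0 53.7 24.3 -13.5 0 0 0;0 53.7 24.3 -13.5 0 0 0;0 53.7 24.3 -13.5 0 0 0;0 53.7 24.3 -13.5 0 0 0;0 53.7 24.3 -13.5 0 0 0;0 53.7 24.3 -13.5 0 0 0;0 53.7 24.3 -13.5 0 0 0;0 53.7 24.3 -13.5 0 0 0;0 53.7 24.3 -13.5 0 0 0;0 53.7 24.3 -13.5 0 0 0;0 53.7 24.3 -13.5 0 0 0;0 53.7 24.3 -13.5 0 0 0" --newtons 60

```text
time_s: 20.63
eef_pos: [475.4, 258.1, 173.2]
ee_rot: [-0.001, 0.541, 0.841, 0.001]
force: [0.3, 0.5, -4.1]
grip_width: 0.268
grip_force: 59.7
```

step_arm --commands "0 0 0 0 0 0 0;0 0 0 0 0 0 0;0 0 0 0 0 0 0;0 0 0 0 0 0 0;0 0 0 0 0 0 0"

```text
time_s: 21.05
eef_pos: [477.0, 251.7, 173.8]
ee_rot: [0.0, 0.544, 0.839, -0.0]
force: [0.6, 0.1, -3.7]
grip_width: 0.273
grip_force: 59.7
```

```bash
python3 - <<'E'
from h import *
s=sense();v=s["eef_pos"]-D0;print(s["eef_pos"],s["grip_width"],s["force"],v@DX,v@DY);go(dr(0,-10,41),24.2)
E
```

```text
[476.97233736 251.70688797 173.77095704] 0.27254778538977636 [ 0.56694392  0.14129312 -3.72187604] 0.7259082520890876 -10.514710037327069
to [476. 252.  59.] shift cm [ 0.05 -0.07 11.48] rot [-0.     0.    -0.001] rows>= 3 j6 -0.15
```

step_arm --commands "0 0 0 3 0 0 0;0 0 0 6 0 0 0;0 0 0 9 0 0 0;0 0 0 10.5 0 0 0;0 0 0 11 0 0 0;0 0 0 11.3 0 0 0;0 0 0 11.4 0 0 0;0 0 0 11.4 0 0 0"

```text
time_s: 21.72
eef_pos: [477.4, 252.8, 60.8]
ee_rot: [0.001, 0.543, 0.84, 0.001]
force: [-0.1, 0.6, -3.9]
grip_width: 0.268
grip_force: 59.6
```

step_arm --commands "0 0 0 0.1 0 0 0;0 0 0 0.2 0 0 0;0 0 0 0.25 0 0 0;0 0 0 0.25 0 0 0"

```text
time_s: 22.05
eef_pos: [477.0, 252.9, 57.8]
ee_rot: [0.0, 0.543, 0.84, 0.0]
force: [-1.4, 0.1, 0.7]
grip_width: 0.266
grip_force: 60.4
```

step_arm --commands "0 0 0 0.1 0 0 0;0 0 0 0.1 0 0 0;0.3 0 0 0.1 0 0 0;0.5 0 0 0.1 0 0 0;0.5 0 0 0.1 0 0 0;0.5 0 0 0.1 0 0 0;0.5 0 0 -1 0 0 0;0.5 0 0 -3 0 0 0;0.5 0 0 -6 0 0 0;0.5 0 0 -10 0 0 0;0.5 0 0 -12.5 0 0 0;0.5 0 0 -12.5 0 0 0"

```text
time_s: 23.05
eef_pos: [478.8, 253.5, 188.6]
ee_rot: [0.003, 0.543, 0.84, 0.004]
force: [1.6, 0.0, 0.5]
grip_width: 0.502
grip_force: 0.0
```

```bash
python3 - <<'E'
from h import *
s=sense();print(s["eef_pos"],s["grip_width"],s["force"]);go(dr(-165,0,0)*[1,1,0]+[0,0,s["eef_pos"][2]],24.2)
im=capture("scene")
for l in("chuck_center","key_center","wrench_center"):
    for r in trace("scene",l)[:2]: print(l,r["score"],r["rect"])
print([np.round(proj("scene",dr(0,-10,z)),1) for z in(0,35,70)])
save("c7",cv2.resize(im[110:270,340:560],(770,560),interpolation=cv2.INTER_CUBIC))
E
```

```text
[478.83806884 253.47854358 188.57024808] 0.5017816367045207 [1.55604325 0.0349911  0.46096971]
to [322. 193. 189.] shift cm [  0.98 -16.81  -0.17] rot [0.01  0.002 0.001] rows>= 5 j6 -0.15
chuck_center 0.58 [414.0, 202.2, 14.0, 23.9]
chuck_center 0.5 [397.8, 213.6, 25.8, 20.2]
key_center 0.58 [430.6, 196.2, 18.8, 15.7]
key_center 0.43 [225.8, 198.9, 19.9, 21.1]
wrench_center 0.66 [397.8, 212.8, 26.1, 19.3]
[array([413.3, 208.2]), array([414.4, 199.5]), array([415.5, 190.7])]
```

step_arm --commands "0 1 -16.7 0 0 0 0;0 1 -16.7 0 0 0 0;0 1 -16.7 0 0 0 0;0 1 -16.7 0 0 0 0;0 1 -16.7 0 0 0 0;0 1 -16.7 0 0 0 0;0 1 -16.7 4 0 0 0;0 1 -16.7 8 0 0 0;0 1 -16.7 10.4 0 0 0;0 1 -16.7 10.4 0 0 0;0 1 -16.7 10.4 0 0 0;0 1 -16.7 10.4 0 0 0"

```text
time_s: 24.25
eef_pos: [321.6, 193.7, 79.3]
ee_rot: [0.001, 0.543, 0.84, 0.001]
force: [-0.0, -0.5, 0.7]
grip_width: 0.002
grip_force: 0.0
```

```bash
python3 - <<'E'
from h import *
s=sense();v=s["eef_pos"]-D0;print(s["eef_pos"],s["grip_width"],s["force"],v@DX,v@DY)
E
```

```text
[321.62922571 193.66966574  79.25419778] 0.0016095717849178963 [-0.01972836 -0.47166406  0.65975482] -164.75646300557491 0.22709169533937162
```

step_arm --commands "0 0 1.2 0 0 0 0;0 0 2 0 0 0 0;0 0 2.4 0 0 0 0;0 0 2.7 0 0 0 0;0 0 3 0 0 0 0;0 0 3.3 0 0 0 0;0 0 3.6 0 0 0 0;0 0 3.9 0 0 0 0;0 0 4.2 0 0 0 0;0 0 4.5 0 0 0 0;0 0 4.9 0 0 0 0;0 0 5.3 0 0 0 0;0 0 5.7 0 0 0 0;0 0 6.1 0 0 0 0;0 0 6.5 0 0 0 0;0 0 6.9 0 0 0 0;0 0 7.3 0 0 0 0;0 0 7.7 0 0 0 0;0 0 8.1 0 0 0 0;0 0 8.5 0 0 0 0"

```text
time_s: 25.92
eef_pos: [398.1, 228.4, 78.1]
ee_rot: [-0.0, 0.543, 0.84, -0.0]
force: [-3.5, -0.3, -0.3]
grip_width: 0.003
grip_force: 1.4
```

step_arm --commands "0 0 0.4 0 0 0 0;0 0 0.8 0 0 0 0;0 0 1.2 0 0 0 0;0 0 1.6 0 0 0 0;0 0 2.1 0 0 0 0;0 0 2.6 0 0 0 0;0 0 3.1 0 0 0 0;0 0 3.6 0 0 0 0;0 0 4.1 0 0 0 0;0 0 4.6 0 0 0 0;0 0 5.1 0 0 0 0;0 0 5.6 0 0 0 0;0 0 6.1 0 0 0 0;0 0 6.6 0 0 0 0;0 0 7.1 0 0 0 0;0 0 7.6 0 0 0 0;0 0 8 0 0 0 0;0 0 8.4 0 0 0 0;0 0 8.7 0 0 0 0;0 0 9 0 0 0 0"

```text
time_s: 27.58
eef_pos: [480.2, 265.3, 78.2]
ee_rot: [-0.0, 0.543, 0.84, -0.0]
force: [-3.2, 1.3, 0.9]
grip_width: -0.004
grip_force: 1.4
```

```bash
python3 - <<'E'
from h import *
s=sense();v=s["eef_pos"]-D0;print(s["force"],v@DX,v@DY)
capture("scene")
for r in trace("scene","chuck_center")[:2]: print(r["score"],r["rect"])
E
```

```text
[-3.17551664  1.26014833  0.86501388] 9.212220963787978 0.5773866046867472
```

step_arm --commands "0 0 0.3 0 0 0 0;0 0 0.7 0 0 0 0;0 0 1.1 0 0 0 0;0 0 1.5 0 0 0 0;0 0 1.9 0 0 0 0;0 0 2.3 0 0 0 0;0 0 2.7 0 0 0 0;0 0 3.1 0 0 0 0;0 0 3.5 0 0 0 0;0 0 3.9 0 0 0 0;0 0 4.3 0 0 0 0;0 0 4.7 0 0 0 0;0 0 5 0 0 0 0;0 0 5.3 0 0 0 0;0 0 5.6 0 0 0 0;0 0 5.8 0 0 0 0;0 0 6 0 0 0 0;0 0 6.2 0 0 0 0;0 0 6.3 0 0 0 0;0 0 6.4 0 0 0 0"

```text
time_s: 29.35
eef_pos: [538.3, 291.4, 78.1]
ee_rot: [-0.0, 0.543, 0.84, -0.0]
force: [-2.2, 0.6, -0.2]
grip_width: 0.0
grip_force: 1.3
```

Now in short slow steps until it meets the stop.

step_arm --commands "0 0 0.2 0 0 0 0;0 0 0.3 0 0 0 0;0 0 0.5 0 0 0 0;0 0 0.6 0 0 0 0;0 0 0.8 0 0 0 0;0 0 0.9 0 0 0 0;0 0 1 0 0 0 0;0 0 1 0 0 0 0"

```text
time_s: 30.02
eef_pos: [547.5, 295.6, 78.2]
ee_rot: [0.0, 0.543, 0.84, 0.0]
force: [-1.7, -0.2, -0.9]
grip_width: -0.0
grip_force: 1.1
```

step_arm --commands "0 0 0.1 0 0 0 0;0 0 0.2 0 0 0 0;0 0 0.3 0 0 0 0;0 0 0.4 0 0 0 0;0 0 0.5 0 0 0 0;0 0 0.5 0 0 0 0"

```text
time_s: 30.52
eef_pos: [547.8, 295.7, 78.1]
ee_rot: [-0.003, 0.543, 0.84, -0.006]
force: [-27.1, -13.5, 15.6]
grip_width: 0.0
grip_force: 15.7
```

The stop is reached at 30 N, so the drawer is shut. Backing off.

step_arm --commands "0 0 -0.3 0 0 0 0;0 0 -1.5 0 0 0 0;0 0 -4 0 0 0 0;0 0 -8 0 0 0 0;0 0 -10 -3 0 0 0;0 0 -10 -7 0 0 0;0 0 -16 -12 0 0 0;0 0 -20 -14 0 0 0;0 0 -20 -14 0 0 0;0 0 -20 -14 0 0 0;0 0 -20 -14 0 0 0;0 0 -20 -14 0 0 0"

```text
time_s: 31.52
eef_pos: [370.4, 215.6, 218.2]
ee_rot: [0.001, 0.543, 0.84, 0.0]
force: [-0.2, -1.0, -0.4]
grip_width: -0.0
grip_force: 0.0
```

```bash
python3 - <<'E'
from h import *
a=capture("scene");b=capture("top")
f=lambda im,x,y:cv2.resize(im[y:y+180,x:x+240],(400,300),interpolation=cv2.INTER_CUBIC)
save("end",np.vstack([np.hstack([f(a,340,100),f(b,70,30)]),np.hstack([f(a,190,140),f(b,290,100)])]))
for l in("oil","screwdriver","motor","meter","brush"):
    for r in spot_point("top",l)[:1]: print(l,np.round(at("top",r["xy"],0)))
s=sense();print(s["time_s"],s["force"])
E
```

```text
oil [663. -47.   0.]
screwdriver [ 382. -214.    0.]
motor [ 662. -417.    0.]
meter [ 465. -541.    0.]
brush [ 717. -211.    0.]
31.8667 [ 0.01726227 -0.15430216  0.54192294]
```

View pics/end.png

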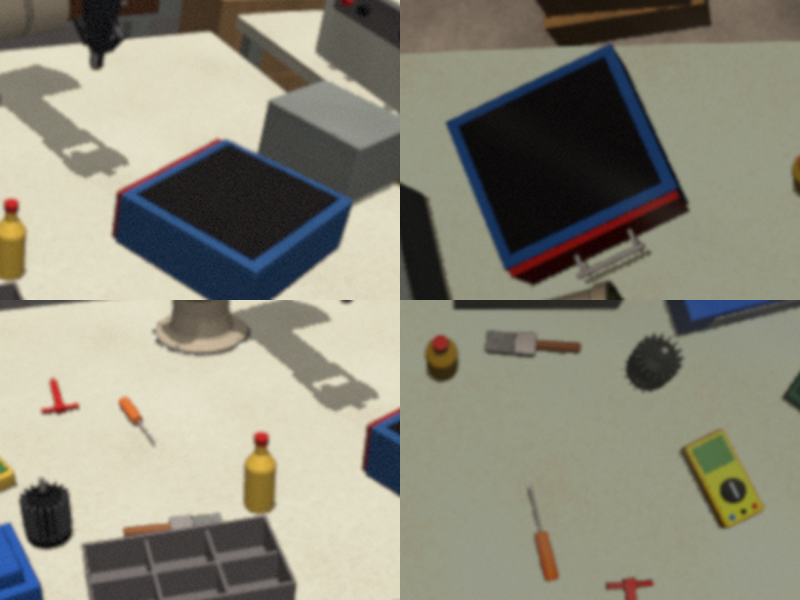

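The red panel sits flush with the chest at (595,235), the bystanders are where they were, and the arm is clear. Handing in.

```bash
python3 -c "
from rig import *
print(finish_job())"
```

```text
the job is handed in; nothing more can be done
None
```

The chuck key, spanner and collet chuck are in the drawer and the drawer is pushed shut; the job was handed in at about 32 s, and no verdict came back. I saw the chuck standing before the drawer closed, but could not see inside it afterwards.

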